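Check a tilted warming plate with a spring-tipped surface probe

TASK

Take the black surface-temperature probe from its stand and check the tilted warming plate at two marks: hold the probe's tip at the centre of the square outline for two seconds, then at the centre of the round outline, and finish there, still gripping the probe with its tip on the plate. At each mark hold the probe square to the sloping plate and press lightly, so that the spring tip goes in about half-way and never hits its stop. Leave the plate as it is turned, the pestle in its stand and everything else on the bench where it is.

Things in the scene. Friction and masses are not known exactly. Their poses are not given: they have to be found in the camera images.
- probe_mid (a point): Centre of the handle of the black probe, on its axis. It stands upright in its stand, about 120 g. Round handle 26 mm in diameter, 85 mm long, with a 6 mm grey cap above; below it a steel stem 12 mm in diameter, 50 mm long, then the brass spring tip, whose end is 108.5 mm below this point when free. z points along the axis from tip to handle. Grip the handle at any yaw.
- probe_tip (a point): The very end of the probe's round-ended brass tip (10 mm in diameter), on the probe's axis. The tip sticks out 16 mm from the stem when free.
- plunger (a joint): How far the probe's spring tip is pushed into the stem, in m: 0 free, 0.012 at its stop. The spring needs about 1 N to start, 4 N half-way (0.006), 7 N at the stop.
- stand: The probe's grey stand, fixed: round foot 68 mm across, upright tube 38 mm in diameter, bore 18 mm, rim 85 mm above the work surface. Origin: centre of the underside. The stem hangs in the bore with the handle resting on the rim: lift straight up by 70 mm or more. A like stand holds a pestle; the two may be in either place.
- plate: Round aluminium warming plate, 200 mm in diameter, 8 mm thick, on a white sloping housing 220 mm square. Slope 18 degrees, low side to the robot, give or take 0.3 rad of yaw; its middle is about 93 mm above the work surface. Origin: centre of its underside; z is the normal, out of the upper face. It can turn stiffly about z (0.8 N m) and starts at any turn.
- square_mark (a point): Centre of the square outline on the plate's upper face: thin dark frame 27 mm across outside, 21 mm inside; 58 mm from the plate's centre. Its axes are those of the plate.
- ring_mark (a point): Centre of the round outline on the plate's upper face: thin dark ring 27 mm in diameter outside, 21 mm inside; 58 mm from the plate's centre, 120 degrees from the square one. A third mark, a cross, is not used.
- pestle_mid (a point): Bystander: a white pestle with a ball top (28 mm) upright in the second grey stand; this point is 20 mm above the stand's rim, which is 85 mm above the surface; the ball's top is 38 mm above this point.
- dishes: Bystander: stack of four clear culture dishes, 90 mm in diameter, 60 mm high. Origin: centre of the underside.
- dish: Bystander: one clear culture dish, 90 mm in diameter, 15 mm high. Origin: centre of the underside.
- bottle: Bystander: white bottle, 56 mm in diameter, 130 mm high. Origin: centre of the underside.
- beaker: Bystander: small glass cup, 60 mm in diameter, 70 mm high. Origin: centre of the underside.
- marker: Bystander: black marker pen lying flat, 130 by 16 by 14 mm. Origin: centre of the underside.
Mind the look-alikes: they are no part of the job. What is shaped like the stand but purple is not meant.

How it is judged:
By the outcome, as a careful person would: the job done as asked, in the order asked, and still so for the second after the job is handed in, while the arm keeps its last pose, push and grip.
It also fails if it takes over 45 s, if anything falls off the work surface, if the arm or the gripper's body presses on something with over 40 N, if the wrist force passes 120 N, or if a joint passes its speed limit or range.

ROBOT

A 7-joint arm with a two-finger parallel gripper is mounted at the origin on the work surface. World frame = base frame: x ahead of the robot, y to its left, z up, the work surface at z = 0. Lengths are in mm, angles in rad, forces in N, time in s.
With the tool pointing down it reaches from about 400 to 875 mm from the base axis. Payload 4.4 kg.
Tool frame: the origin (TCP) lies between the finger pads; the fingertips stand 22 mm ahead of it and the grasp point (between the pads) lies 3 mm ahead of it; z points along the fingers, y is the line along which they close (so a half turn about z gives the same grasp; the last joint's range is limited). The gripper opens to 85 mm and grips with 20 to 120 N. Pads are 22 mm wide; open, the fingers measure 114 mm over their backs; the gripper's body (76 mm by 85 mm) begins 54 mm behind the grasp point. The pads swing forward as they close: fully open they stand 13 mm farther back than shut.
Start: joints at [1.203, 0.628, 0.038, 1.517, -0.027, 0.996, -0.02], TCP at [193.232, -620.628, 253.313] pointing down, gripper open.
Joint ranges: [-3.06, 3.06], [-0.37, 2.12], [-1.25, 1.32], [0.18, 2.47], [-1.1, 4.24], [0.23, 1.98], [-2.94, 2.94]. Speed limits (rad/s): [2.57, 2.57, 3.14, 3.14, 3.14, 3.14, 3.14].

INTERFACE

Orientations are given as [roll, pitch, yaw] about the fixed x, y, z axes, in that order (R = Rz(yaw) Ry(pitch) Rx(roll)).
In Python, from cell import ctrl gives the robot as it stands.
- The arm moves only by the tool step_arm, never from a script. Its argument "plan" is a list of rows, each an object of numbers: "dx", "dy", "dz": the shift along the tool's x, y, z scaled (see below); "ax", "ay", "az": the turn, a rotation vector about the tool's x, y, z scaled (see below); "gripper": the opening, from 0 (shut) to 1 (fully open). A call has 1 to 20 rows; each row shifts and turns the commanded pose from where the row before left it, along the tool's axes as they then stand; what a row does not reach is not made up. The controller multiplies each number of a shift by 0.3 m and each number of a turn by 90 degrees. A row lasts 1/8 s, in which the tool goes at most 62.5 mm and 10.7 degrees, less where a joint would pass 70% of its speed; a pose out of reach is approached as far as the arm can. A call with a number of a shift or a turn outside -1 to 1 is refused whole. A call with a gripper value outside its range is refused whole. The fingers move at their own pace and stop on an object; the grip force is fixed at half the most. Time passes only in rows, so rows that do not move let the fingers close. It gives the time, the measured TCP pose, the force, the opening and the grip force at its end, in the units of the state.
- ctrl.read_state(): the state, without advancing time (a new reading comes with each control period).
- ctrl.get_image(name): name is "scene" or "top" or "wrist"; returns a dict with "color" (400x640x3 uint8, red, green, blue), "range_z" (400x640 float32, mm along the optical axis (not along the pixel's ray), 0 where there is no reading), "fx", "fy", "cx", "cy" (pixels), "T" (4x4, takes a point from camera to world coordinates); the wrist camera has in their place "T_tool_cam" (4x4, takes a point from camera to tool coordinates, whose origin is the TCP and whose axes are the flange's). Camera axes: x right, y down, z forward; pixel columns grow to the right and rows downward; lengths in mm; the calibration is good to about 2 mm. A picture is of the moment at which its call begins: read the wrist's pose just before it.
- ctrl.finish_job(): hands the job in; it is judged then, once.
The state is a dict: "clock": time; "qpos": joint angles; "qd": joint speeds; "tau": joint torques, N m; "eef_pos": TCP position; "tool_rot": TCP orientation; "force": force on the tool from outside, world axes, zero at the start; "torque": the same for the moment, N m; "width": finger opening in mm; "gripper_force": force on a finger pad.
Only numpy, scipy, OpenCV 4.12 (cv2) and the standard library are available. Lean on these libraries where they do the work, as an engineer would, in place of code of your own. Each camera call takes 0.05 s, during which the arm holds its last target. There are 200 camera calls.

## Working session

There is one attempt and no reset: what is moved stays moved. The work goes in short steps, Python scripts to look and compute and a tool call to move; the robot and the scene stay as the last step left them, time stands still between calls to the robot, and variables do not carry over. Pictures are saved under pics/ and viewed, at most 10 in all, crops included, and the job is handed in when it is done.

Besides the shell and the picture viewer there is one more tool, called by a JSON object that holds its "name" and its "arguments", one argument or row to a line. step_arm: Moves the arm, as the interface text tells. Shifts and turns lie within -1 to 1; 1 stands for 0.3 m of shift or 90 degrees of turn. Its arguments: {"type":"object","properties":{"plan":{"type":"array"}},"required":["plan"]}

```bash
ls; mkdir -p pics; python3 - <<'E'
from cell import ctrl
import cv2,pickle
s=ctrl.read_state();print(s)
d={}
for n in("scene","top"):
    d[n]=ctrl.get_image(n);cv2.imwrite(f"pics/{n}.png",d[n]["color"][:,:,::-1]);print(n,d[n]["fx"],d[n]["fy"],d[n]["cx"],d[n]["cy"],d[n]["T"].round(3).tolist())
pickle.dump(d,open("im0.pkl","wb"))
E
```

```text
pics
{'clock': 0.0, 'qpos': array([ 1.20321522,  0.62933548,  0.03843062,  1.51839844, -0.02698569,
        0.99629331, -0.02003214]), 'qd': array([-0.00088757, -0.00069981,  0.00037616,  0.00120111, -0.00038133,
        0.00055306, -0.00077977]), 'tau': array([ 7.04380491e-04, -5.63388026e+01,  1.22646332e+00, -1.93440485e+01,
        1.09557883e-02,  1.05200079e-02,  2.51252766e-05]), 'eef_pos': array([ 193.04621308, -620.045917  ,  252.38601528]), 'tool_rot': array([-3.13967605e+00,  3.08046649e-05,  3.01765266e-01]), 'force': array([ 0.33111038, -0.1083124 , -1.24585104]), 'torque': array([-0.0131403 ,  0.01899212,  0.01956619]), 'gripper_force': 0.0, 'width': 85.51436412414266}
scene 470.1258572013504 470.1258572013504 317.0572137029718 192.92898289012504 [[-0.799, 0.338, -0.498, 1057.279], [0.602, 0.426, -0.676, 781.456], [-0.016, -0.839, -0.544, 633.15], [0.0, 0.0, 0.0, 1.0]]
top 493.0039568114065 493.0039568114065 328.6941951269751 191.61087756579107 [[0.019, -0.989, 0.149, 392.905], [-1.0, -0.018, 0.008, 112.544], [-0.005, -0.149, -0.989, 1245.174], [0.0, 0.0, 0.0, 1.0]]
```

View pics/top.png

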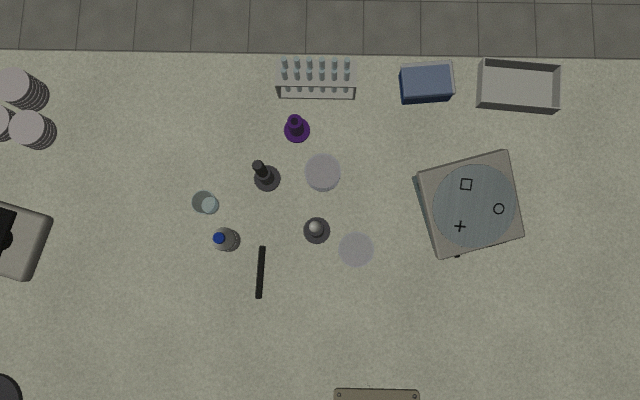

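View pics/scene.png

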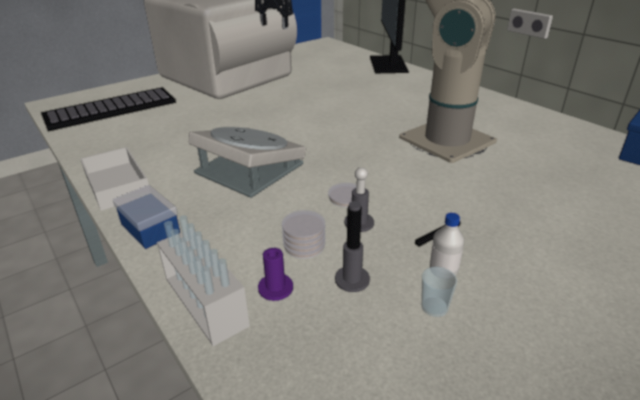

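The top view shows the probe (cap about 258,165) in its stand (foot 267,178). The plate is at about 473,205, with the square at 466,184, the ring at 499,209 and the cross at 460,226. The pestle is at 316,229. The scene view agrees: probe about 354,225, pestle about 361,175.

```bash
cat > h.py <<'E'
import numpy as np,cv2
def pts(im,uv,T=None):
    uv=np.atleast_2d(uv).astype(int); z=im["range_z"][uv[:,1],uv[:,0]]
    return (T if T is not None else im["T"]), cam(im,uv,z)
def cam(im,uv,z):
    uv=np.atleast_2d(uv).astype(float)
    return np.c_[(uv[:,0]-im["cx"])/im["fx"]*z,(uv[:,1]-im["cy"])/im["fy"]*z,z]
def tow(T,p): return p@T[:3,:3].T+T[:3,3]
def cloud(im,mask,T):
    v,u=np.nonzero(mask&(im["range_z"]>0)); uv=np.c_[u,v]
    return uv,tow(T,cam(im,uv,im["range_z"][v,u]))
def ray_plane(im,uv,T,p0,n):
    d=cam(im,uv,np.ones(len(np.atleast_2d(uv))))@T[:3,:3].T; o=T[:3,3]
    return o+d*(((p0-o)@n)/(d@n))[:,None]
def fitplane(P):
    m=np.ones(len(P),bool)
    for _ in range(6):
        c=P[m].mean(0); n=np.linalg.svd(P[m]-c,full_matrices=False)[2][2]; n*=np.sign(n[2])
        r=(P-c)@n; m=abs(r)<max(1.5,2*np.median(abs(r)))
    return c,n,r[m].std()
E
python3 - <<'E'
import pickle;from h import *
d=pickle.load(open("im0.pkl","rb"))
t=d["top"];T=t["T"]
g=cv2.cvtColor(t["color"],cv2.COLOR_RGB2GRAY)
m=np.zeros(g.shape,np.uint8);cv2.circle(m,(473,206),36,1,-1)
uv,P=cloud(t,(m>0)&(g>80),T);c,n,s=fitplane(P);print("plate",c,n,s,np.degrees(np.arccos(n[2])),"yaw",np.arctan2(-n[1],-n[0]))
dk=((g<60)&(m>0)).astype(np.uint8)
k,l,st,ce=cv2.connectedComponentsWithStats(dk)
for i in range(1,k):
    if st[i,4]>15:
        x,y,w,h,_=st[i];print(st[i],ce[i],ray_plane(t,[[x+w/2-.5,y+h/2-.5]],T,c,n))
# probe
for name,box in(("top",(245,150,275,190)),("scene",(340,195,368,255))):
    im=d[name];x0,y0,x1,y1=box;mm=np.zeros(g.shape,bool);mm[y0:y1,x0:x1]=1
    gg=cv2.cvtColor(im["color"],cv2.COLOR_RGB2GRAY);mm&=gg<45
    uv,P=cloud(im,mm,im["T"]);print(name,len(P),uv.min(0),uv.max(0));
    for lo in range(60,190,10):
        q=P[(P[:,2]>=lo)&(P[:,2]<lo+10)]
        if len(q):print(lo,len(q),q.mean(0).round(1),q.min(0).round(1),q.max(0).round(1))
E
```

```text
plate [ 538.35478013 -217.18216525   94.20307614] [-0.2982955  -0.08559451  0.95062788] 1.4141268613578728 18.079305126720453 yaw 0.2794374528363618
[460 178  13  13  55] [465.45454545 183.45454545] [[ 587.71483978 -197.71093734  111.4448531 ]]
[493 203  11  11  42] [497.85714286 208.07142857] [[ 535.73716944 -278.2128637    87.88649912]]
[454 221  12  11  34] [459.38235294 225.88235294] [[ 492.0163583  -188.14432561   82.27720768]]
top 197 [253 162] [273 189]
60 16 [601.4 270.8  65.7] [593.8 262.8  60. ] [616.2 284.4  69.5]
70 10 [599.8 272.7  76.6] [594.1 264.   72.6] [609.3 288.3  78.7]
80 12 [605.1 274.7  85.1] [593.6 263.1  81.2] [627.7 294.2  90. ]
90 13 [606.3 274.8  96. ] [600.2 268.7  91.1] [619.7 288.3 100. ]
100 6 [602.6 276.4 105.9] [599.6 270.  102.1] [608.8 284.3 109.7]
110 12 [604.6 275.1 115.6] [600.2 268.4 111.1] [613.6 286.4 119.9]
120 7 [603.1 275.7 125.8] [599.8 269.3 122.3] [609.  283.  128.7]
130 12 [605.  274.7 134.2] [599.7 268.2 130.3] [615.1 287.  139.5]
140 12 [605. 274. 146.] [599.5 269.  140.9] [614.7 287.1 149.1]
150 9 [602.5 276.8 153.6] [599.8 269.9 15
[... 155 characters left out ...]
. ]
scene 491 [347 208] [360 248]
80 25 [616.7 287.8  88. ] [606.2 275.1  83.2] [622.3 294.   89.9]
90 54 [616.6 288.6  95.4] [606.4 277.2  90.3] [622.4 295.4 100. ]
100 46 [616.8 289.2 105.1] [608.6 280.3 100.6] [622.7 295.3 109.9]
110 54 [616.2 289.4 114.9] [606.9 279.6 110.1] [622.1 295.3 120. ]
120 57 [616.3 288.8 125.1] [604.8 275.4 120. ] [623.2 295.  129.9]
130 63 [616.4 288.2 134.9] [605.  273.8 130.1] [622.6 294.7 139.4]
140 67 [616.1 288.2 145.1] [604.9 273.5 140. ] [622.3 295.8 149.9]
150 61 [616.1 288.9 155.4] [606.3 278.9 150.2] [622.4 295.5 160. ]
160 60 [616.6 288.2 165.1] [606.7 277.8 160.1] [622.5 294.6 170. ]
170 4 [615.  290.9 170.2] [606.4 285.8 170. ] [620.8 292.9 170.4]
```

```bash
cat >> h.py <<'E'
from scipy.linalg import logm,expm
from scipy.spatial.transform import Rotation as Ro
def pose(s):
    T=np.eye(4);T[:3,:3]=Ro.from_euler("xyz",s["tool_rot"]).as_matrix();T[:3,3]=s["eef_pos"];return T
def mk(p,R):
    T=np.eye(4);T[:3,:3]=R;T[:3,3]=p;return T
def row(T0,T1,N):
    "one row, to be repeated N times (screw motion)"
    D=expm(np.real(logm(np.linalg.inv(T0)@T1))/N)
    r=np.degrees(Ro.from_matrix(D[:3,:3]).as_rotvec())/90
    print(N,"x","d",(D[:3,3]/300).round(4),"a",r.round(4),"| mm",np.linalg.norm(D[:3,3]).round(1),"deg",(90*np.linalg.norm(r)).round(2))
E
python3 - <<'E'
from cell import ctrl;from h import *
T0=pose(ctrl.read_state());row(T0,mk([610.5,280.5,265],Ro.from_euler("xyz",[np.pi,0,2.0]).as_matrix()),20)
E
```

```text
20 x d [ 0.187  -0.0053 -0.002 ] a [-0.     -0.     -0.0541] | mm 56.1 deg 4.87
```

{"name": "step_arm", "arguments": {
  "plan": [
    {"dx":0.187,"dy":-0.0053,"dz":-0.002,"az":-0.0541,"gripper":1},
    {"dx":0.187,"dy":-0.0053,"dz":-0.002,"az":-0.0541,"gripper":1},
    {"dx":0.187,"dy":-0.0053,"dz":-0.002,"az":-0.0541,"gripper":1},
    {"dx":0.187,"dy":-0.0053,"dz":-0.002,"az":-0.0541,"gripper":1},
    {"dx":0.187,"dy":-0.0053,"dz":-0.002,"az":-0.0541,"gripper":1},
    {"dx":0.187,"dy":-0.0053,"dz":-0.002,"az":-0.0541,"gripper":1},
    {"dx":0.187,"dy":-0.0053,"dz":-0.002,"az":-0.0541,"gripper":1},
    {"dx":0.187,"dy":-0.0053,"dz":-0.002,"az":-0.0541,"gripper":1},
    {"dx":0.187,"dy":-0.0053,"dz":-0.002,"az":-0.0541,"gripper":1},
    {"dx":0.187,"dy":-0.0053,"dz":-0.002,"az":-0.0541,"gripper":1},
    {"dx":0.187,"dy":-0.0053,"dz":-0.002,"az":-0.0541,"gripper":1},
    {"dx":0.187,"dy":-0.0053,"dz":-0.002,"az":-0.0541,"gripper":1},
    {"dx":0.187,"dy":-0.0053,"dz":-0.002,"az":-0.0541,"gripper":1},
    {"dx":0.187,"dy":-0.0053,"dz":-0.002,"az":-0.0541,"gripper":1},
    {"dx":0.187,"dy":-0.0053,"dz":-0.002,"az":-0.0541,"gripper":1},
    {"dx":0.187,"dy":-0.0053,"dz":-0.002,"az":-0.0541,"gripper":1},
    {"dx":0.187,"dy":-0.0053,"dz":-0.002,"az":-0.0541,"gripper":1},
    {"dx":0.187,"dy":-0.0053,"dz":-0.002,"az":-0.0541,"gripper":1},
    {"dx":0.187,"dy":-0.0053,"dz":-0.002,"az":-0.0541,"gripper":1},
    {"dx":0.187,"dy":-0.0053,"dz":-0.002,"az":-0.0541,"gripper":1}
  ]
}}

```text
invalid input
```

{"name": "step_arm", "arguments": {
  "plan": [
    {"dx":0.187,"dy":-0.005,"dz":-0.002,"ax":0,"ay":0,"az":-0.054,"gripper":1},
    {"dx":0.187,"dy":-0.005,"dz":-0.002,"ax":0,"ay":0,"az":-0.054,"gripper":1},
    {"dx":0.187,"dy":-0.005,"dz":-0.002,"ax":0,"ay":0,"az":-0.054,"gripper":1},
    {"dx":0.187,"dy":-0.005,"dz":-0.002,"ax":0,"ay":0,"az":-0.054,"gripper":1},
    {"dx":0.187,"dy":-0.005,"dz":-0.002,"ax":0,"ay":0,"az":-0.054,"gripper":1},
    {"dx":0.187,"dy":-0.005,"dz":-0.002,"ax":0,"ay":0,"az":-0.054,"gripper":1},
    {"dx":0.187,"dy":-0.005,"dz":-0.002,"ax":0,"ay":0,"az":-0.054,"gripper":1},
    {"dx":0.187,"dy":-0.005,"dz":-0.002,"ax":0,"ay":0,"az":-0.054,"gripper":1},
    {"dx":0.187,"dy":-0.005,"dz":-0.002,"ax":0,"ay":0,"az":-0.054,"gripper":1},
    {"dx":0.187,"dy":-0.005,"dz":-0.002,"ax":0,"ay":0,"az":-0.054,"gripper":1}
  ]
}}

```text
clock: 1.35
eef_pos: [607.0, -263.9, 258.8]
tool_rot: [-3.141, 0.0, 1.153]
force: [0.3, -1.1, 0.0]
width: 85.7
gripper_force: 0.0
```

```bash
python3 - <<'E'
from cell import ctrl;from h import *
import pickle
ctrl.get_image("wrist")
s=ctrl.read_state();im=ctrl.get_image("wrist");pickle.dump((s,im),open("w1.pkl","wb"))
print(s["eef_pos"],s["tool_rot"],abs(s["qd"]).max(),im["T_tool_cam"].round(3).tolist(),im["fx"],im["cx"],im["cy"])
cv2.imwrite("pics/w1.png",im["color"][:,:,::-1])
row(pose(s),mk([610.5,280.5,265],Ro.from_euler("xyz",[np.pi,0,2.0]).as_matrix()),10)
E
```

```text
[ 611.73518857 -252.57079371  259.07783792] [-3.14138804 -0.0096392   1.16645967] 0.04905713792558785 [[-0.001, -0.957, -0.291, 74.003], [1.0, -0.001, 0.0, -1.451], [-0.0, -0.291, 0.957, -119.762], [0.0, 0.0, 0.0, 1.0]] 309.952577977728 318.50759782705495 202.1826800904768
10 x d [ 0.1828 -0.0058 -0.001 ] a [ 0.0002 -0.0006 -0.0531] | mm 54.9 deg 4.78
```

View pics/w1.png

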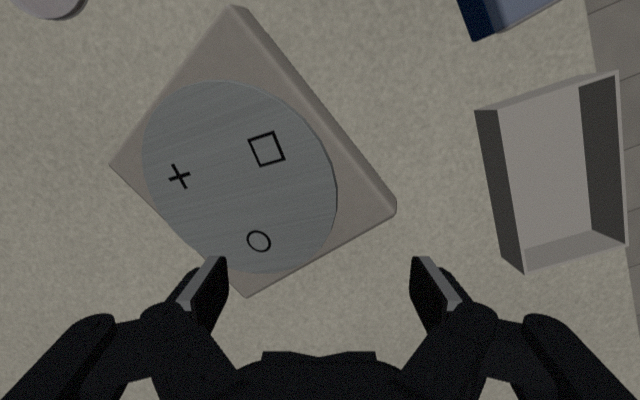

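The wrist view shows the whole plate: square at about (267,149), ring at (259,241), cross at (179,176). I'll measure from this picture and carry on to the probe.

```bash
cat > marks.py <<'E'
from h import *
def marks(s,im):
    T=pose(s)@im["T_tool_cam"]
    g=cv2.cvtColor(im["color"],cv2.COLOR_RGB2GRAY)
    m=np.zeros(g.shape,np.uint8);cv2.ellipse(m,(240,176),(80,82),0,0,360,1,-1)
    uv,P=cloud(im,(m>0)&(g>70),T);c,n,sd=fitplane(P);print("plate",c.round(1),n.round(4),sd.round(2),"slope",np.degrees(np.arccos(n[2])).round(2))
    k,l,st,ce=cv2.connectedComponentsWithStats(((g<55)&(m>0)).astype(np.uint8))
    for i in range(1,k):
        if st[i,4]>40:
            ct=max(cv2.findContours((l==i).astype(np.uint8),0,1)[0],key=cv2.contourArea).reshape(-1,2)
            W=ray_plane(im,ct,T,c,n);e=cv2.minAreaRect((np.c_[W@np.cross([0,1,0],n),W@np.cross(n,np.cross([0,1,0],n))]).astype(np.float32))
            h=cv2.minAreaRect(ct.astype(np.float32))
            print(ce[i].round(1),"px",np.round(h[0],1),ray_plane(im,[h[0]],T,c,n).round(1),"size",np.round(e[1],1))
E
python3 - <<'E'
import pickle;from marks import *
marks(*pickle.load(open("w1.pkl","rb")))
E
```

```text
plate [ 546.4 -211.3   96.5] [-0.2972 -0.0869  0.9509] 0.57 slope 18.03
[266.8 148.2] px [266.1 149.3] [[ 585.1 -196.2  109.9]] size [26.5 27. ]
[179.1 175.8] px [178.8 175.9] [[ 489.4 -187.    80.8]] size [20.5 20.4]
[258.8 240.3] px [258.2 240.8] [[ 532.2 -277.7   85.9]] size [25.6 26.3]
```

{"name": "step_arm", "arguments": {
  "plan": [
    {"dx":0.183,"dy":-0.006,"dz":-0.001,"ax":0,"ay":0,"az":-0.053,"gripper":1},
    {"dx":0.183,"dy":-0.006,"dz":-0.001,"ax":0,"ay":0,"az":-0.053,"gripper":1},
    {"dx":0.183,"dy":-0.006,"dz":-0.001,"ax":0,"ay":0,"az":-0.053,"gripper":1},
    {"dx":0.183,"dy":-0.006,"dz":-0.001,"ax":0,"ay":0,"az":-0.053,"gripper":1},
    {"dx":0.183,"dy":-0.006,"dz":-0.001,"ax":0,"ay":0,"az":-0.053,"gripper":1},
    {"dx":0.183,"dy":-0.006,"dz":-0.001,"ax":0,"ay":0,"az":-0.053,"gripper":1},
    {"dx":0.183,"dy":-0.006,"dz":-0.001,"ax":0,"ay":0,"az":-0.053,"gripper":1},
    {"dx":0.183,"dy":-0.006,"dz":-0.001,"ax":0,"ay":0,"az":-0.053,"gripper":1},
    {"dx":0.183,"dy":-0.006,"dz":-0.001,"ax":0,"ay":0,"az":-0.053,"gripper":1},
    {"dx":0.183,"dy":-0.006,"dz":-0.001,"ax":0,"ay":0,"az":-0.053,"gripper":1},
    {"dx":0,"dy":0,"dz":0,"ax":0,"ay":0,"az":0,"gripper":1}
  ]
}}

```text
clock: 2.82
eef_pos: [609.8, 275.0, 262.2]
tool_rot: [-3.141, -0.005, 1.992]
force: [-0.1, -0.2, 1.2]
width: 85.3
gripper_force: 0.0
```

```bash
python3 - <<'E'
from cell import ctrl;from h import *
import pickle
s=ctrl.read_state();im=ctrl.get_image("wrist");pickle.dump((s,im),open("w2.pkl","wb"))
print(s["eef_pos"],s["tool_rot"])
cv2.imwrite("pics/w2.png",im["color"][:,:,::-1])
T=pose(s)@im["T_tool_cam"]
g=cv2.cvtColor(im["color"],cv2.COLOR_RGB2GRAY)
uv,P=cloud(im,np.ones(g.shape,bool),T)
near=(np.hypot(P[:,0]-610.5,P[:,1]-280.5)<40)
for lo,hi in((75,90),(95,165),(168,182)):
    q=near&(P[:,2]>lo)&(P[:,2]<hi);Q=P[q]
    if len(Q):print(lo,len(Q),Q.mean(0).round(1),Q.min(0).round(1),Q.max(0).round(1),uv[q].min(0),uv[q].max(0))
E
```

```text
[609.79462185 275.007153   262.19376064] [-3.14095814 -0.00499054  1.99228268]
75 450 [605.5 289.5  83.7] [590.7 266.4  75. ] [628.  300.6  89.6] [304 162] [341 192]
95 517 [604.7 291.1 134.9] [596.3 276.8  95.4] [619.4 294.9 165. ] [306 172] [340 204]
168 893 [608.5 283.4 173.8] [596.9 271.4 168. ] [621.4 294.5 177.2] [306 191] [340 224]
```

View pics/w2.png

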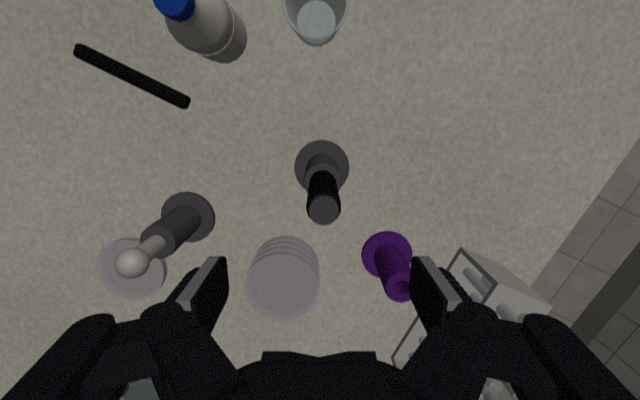

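```bash
python3 - <<'E'
from h import *
import pickle
s,im=pickle.load(open("w2.pkl","rb"));T=pose(s)@im["T_tool_cam"]
uv,P=cloud(im,np.ones((400,640),bool),T)
q=(np.hypot(P[:,0]-610.5,P[:,1]-280.5)<40)&(P[:,2]>175)&(P[:,2]<179)
(c,r)=cv2.minEnclosingCircle(uv[q].astype(np.float32));print(q.sum(),c,r,P[q][:,2].mean())
x=ray_plane(im,[c],T,np.array([0,0,176.]),np.array([0,0,1.]))[0];print(x)
c2=P[q].mean(0);print(c2)
# purple / pestle heights
hsv=cv2.cvtColor(im["color"],cv2.COLOR_RGB2HSV);pm=(hsv[...,0]>130)&(hsv[...,0]<160)&(hsv[...,1]>120)
_,Q=cloud(im,pm,T);print("purple z",np.percentile(Q[:,2],98),Q[Q[:,2]>np.percentile(Q[:,2],80)].mean(0))
R=Ro.from_euler("xyz",[np.pi,0,2.0]).as_matrix()
row(pose(s),mk([x[0],x[1],225],R),2)
row(mk([x[0],x[1],225],R),mk([x[0],x[1],138],R),6)
E
```

```text
425 (323.39654541015625, 210.5) 14.815987586975098 175.62763115528847
[609.12696741 282.15966983 176.        ]
[609.16535579 281.81395083 175.62763116]
purple z 331.0251940382298 [603.38299806 287.63392799 324.60196723]
2 x d [0.0111 0.0039 0.062 ] a [-0.0002 -0.0016 -0.0025] | mm 18.9 deg 0.26
6 x d [-0.     -0.      0.0483] a [-0. -0.  0.] | mm 14.5 deg 0.0
```

{"name": "step_arm", "arguments": {
  "plan": [
    {"dx":0.011,"dy":0.004,"dz":0.062,"ax":0,"ay":-0.002,"az":-0.002,"gripper":1},
    {"dx":0.011,"dy":0.004,"dz":0.062,"ax":0,"ay":-0.002,"az":-0.002,"gripper":1},
    {"dx":0,"dy":0,"dz":0,"ax":0,"ay":0,"az":0,"gripper":1}
  ]
}}

```text
clock: 3.25
eef_pos: [611.8, 273.7, 222.0]
tool_rot: [-3.136, 0.007, 1.988]
force: [0.4, 0.4, 0.4]
width: 85.7
gripper_force: 0.0
```

```bash
cat > st.py <<'E'
from cell import ctrl;from h import *
for i in range(3):
    s=ctrl.read_state();print(s["clock"],s["eef_pos"].round(1),s["tool_rot"].round(4),abs(s["qd"]).max().round(4),s["force"].round(1),s["torque"].round(2))
    if i<2: ctrl.get_image("wrist")
E
python3 st.py
```

```text
3.25 [611.8 273.7 222. ] [-3.1362  0.0067  1.9882] 0.0365 [0.4 0.4 0.4] [ 0.03 -0.03 -0.03]
3.3 [612.5 274.2 223.4] [-3.1386  0.0065  1.9881] 0.0266 [-0.5  0.4 -0.1] [-0.02  0.    0.  ]
3.35 [613.  274.5 224.4] [-3.1405  0.0064  1.988 ] 0.0171 [-0.1  0.3  0.2] [-0.02 -0.03  0.02]
```

```bash
python3 - <<'E'
from cell import ctrl;from h import *
for i in range(2): ctrl.get_image("wrist")
s=ctrl.read_state();im=ctrl.get_image("wrist");print(s["eef_pos"],s["tool_rot"],abs(s["qd"]).max())
T=pose(s)@im["T_tool_cam"]
uv,P=cloud(im,np.ones((400,640),bool),T)
q=(np.hypot(P[:,0]-610.5,P[:,1]-280.5)<40)&(P[:,2]>174.5)&(P[:,2]<179)
(c,r)=cv2.minEnclosingCircle(uv[q].astype(np.float32));print(q.sum(),c,r,P[q].mean(0))
x=ray_plane(im,[c],T,np.array([0,0,176.]),np.array([0,0,1.]))[0];print(x)
R=Ro.from_euler("xyz",[np.pi,0,2.0]).as_matrix()
row(pose(s),mk([*x[:2],220],R),2)
E
```

```text
[613.45451479 274.94530771 225.52184618] [3.14067973 0.00630123 1.98811454] 0.006648327340975119
837 (318.5, 226.38888549804688) 17.693824768066406 [609.28908654 282.00554183 175.34714833]
[609.04556818 282.3354138  176.        ]
2 x d [ 0.0143 -0.0017  0.0091] a [ 0.0003  0.002  -0.0038] | mm 5.1 deg 0.39
```

{"name": "step_arm", "arguments": {
  "plan": [
    {"dx":0.014,"dy":-0.002,"dz":0.009,"ax":0,"ay":0.002,"az":-0.004,"gripper":1},
    {"dx":0.014,"dy":-0.002,"dz":0.009,"ax":0,"ay":0.002,"az":-0.004,"gripper":1},
    {"dx":0,"dy":0,"dz":0,"ax":0,"ay":0,"az":0,"gripper":1},
    {"dx":0,"dy":0,"dz":0,"ax":0,"ay":0,"az":0,"gripper":1}
  ]
}}

```text
clock: 4.0
eef_pos: [608.5, 282.3, 219.7]
tool_rot: [3.142, 0.0, 2.001]
force: [-0.1, -0.2, 0.5]
width: 85.1
gripper_force: 0.0
```

```bash
python3 st.py; python3 - <<'E'
from cell import ctrl;from h import *
R=Ro.from_euler("xyz",[np.pi,0,2.0]).as_matrix()
row(pose(ctrl.read_state()),mk([609.1,282.1,138],R),6)
E
```

```text
4.0 [608.5 282.3 219.7] [3.1416e+00 1.0000e-04 2.0014e+00] 0.0034 [-0.1 -0.2  0.5] [ 0.05  0.04 -0.01]
4.05 [608.5 282.2 219.7] [3.1415e+00 2.0000e-04 2.0013e+00] 0.0023 [ 0.1  0.3 -0.3] [ 0.02 -0.04  0.01]
4.1 [608.6 282.2 219.8] [3.1414e+00 2.0000e-04 2.0012e+00] 0.0015 [-0.2  0.3  0.4] [0.02 0.01 0.01]
6 x d [-0.0002  0.0002  0.0454] a [0.     0.     0.0001] | mm 13.6 deg 0.01
```

{"name": "step_arm", "arguments": {
  "plan": [
    {"dx":0,"dy":0,"dz":0.045,"ax":0,"ay":0,"az":0,"gripper":1},
    {"dx":0,"dy":0,"dz":0.045,"ax":0,"ay":0,"az":0,"gripper":1},
    {"dx":0,"dy":0,"dz":0.045,"ax":0,"ay":0,"az":0,"gripper":1},
    {"dx":0,"dy":0,"dz":0.045,"ax":0,"ay":0,"az":0,"gripper":1},
    {"dx":0,"dy":0,"dz":0.045,"ax":0,"ay":0,"az":0,"gripper":1},
    {"dx":0,"dy":0,"dz":0.045,"ax":0,"ay":0,"az":0,"gripper":1},
    {"dx":0,"dy":0,"dz":0,"ax":0,"ay":0,"az":0,"gripper":1},
    {"dx":0,"dy":0,"dz":0,"ax":0,"ay":0,"az":0,"gripper":1},
    {"dx":0,"dy":0,"dz":0,"ax":0,"ay":0,"az":0,"gripper":1}
  ]
}}

```text
clock: 5.22
eef_pos: [608.8, 282.6, 139.4]
tool_rot: [3.14, -0.0, 2.001]
force: [-0.2, 0.7, 0.8]
width: 85.4
gripper_force: 0.0
```

Centred within a millimetre, so I'll close the gripper.

{"name": "step_arm", "arguments": {
  "plan": [
    {"dx":0,"dy":0,"dz":0,"ax":0,"ay":0,"az":0,"gripper":0},
    {"dx":0,"dy":0,"dz":0,"ax":0,"ay":0,"az":0,"gripper":0},
    {"dx":0,"dy":0,"dz":0,"ax":0,"ay":0,"az":0,"gripper":0},
    {"dx":0,"dy":0,"dz":0,"ax":0,"ay":0,"az":0,"gripper":0},
    {"dx":0,"dy":0,"dz":0,"ax":0,"ay":0,"az":0,"gripper":0},
    {"dx":0,"dy":0,"dz":0,"ax":0,"ay":0,"az":0,"gripper":0}
  ]
}}

```text
clock: 5.98
eef_pos: [608.6, 282.4, 138.9]
tool_rot: [3.141, -0.0, 2.001]
force: [-0.9, -0.1, 2.8]
width: 25.1
gripper_force: 58.5
```

```bash
python3 st.py; python3 -c "
from cell import ctrl;s=ctrl.read_state();print(s['width'],s['gripper_force'])"
```

```text
5.975 [608.6 282.4 138.9] [ 3.1411 -0.      2.0013] 0.002 [-0.9 -0.1  2.8] [ 0.02 -0.01 -0.02]
6.025 [608.6 282.4 138.9] [3.1411 0.     2.0013] 0.0019 [ 0.1 -0.4  1.4] [-0.04 -0.   -0.02]
6.075 [608.6 282.4 138.9] [3.1411 0.     2.0014] 0.0022 [-0.6 -0.7  3. ] [-0.03 -0.01  0.01]
24.57916865250004 58.47850441932678
```

```bash
cat >> h.py <<'E'
N_=np.array([-0.2977,-0.0862,0.951]);N_/=np.linalg.norm(N_)
L=119.9
def tool(yaw,n=N_):
    x=np.array([np.cos(yaw),np.sin(yaw),0]);x-=x@n*n;x/=np.linalg.norm(x)
    return np.c_[x,np.cross(-n,x),-n]
def at(tip,R,l=L): return mk(np.array(tip)-R[:,2]*l,R)
E
python3 - <<'E'
from cell import ctrl;from h import *
T0=pose(ctrl.read_state());T0[2,3]+=156
R=tool(1.25);sq=np.array([585.5,-196.5,110.]);T1=at(sq+35*N_,R);print(T1.round(2))
row(T0,T1,14)
D=logm(np.linalg.inv(T0)@T1).real
for f in np.linspace(0,1,8):
    T=T0@expm(D*f);print((T[:3,3]+L*T[:3,2]).round(0),T[:3,3].round(0))
E
```

```text
[[ 2.7000e-01  9.2000e-01  3.0000e-01  5.3940e+02]
 [ 9.5000e-01 -3.0000e-01  9.0000e-02 -2.0985e+02]
 [ 1.7000e-01  2.6000e-01 -9.5000e-01  2.5728e+02]
 [ 0.0000e+00  0.0000e+00  0.0000e+00  1.0000e+00]]
14 x d [-0.1179 -0.0289 -0.0024] a [-0.0143  0.0031  0.0328] | mm 36.4 deg 3.23
[609. 282. 175.] [609. 282. 295.]
[625. 214. 176.] [621. 211. 296.]
[634. 144. 176.] [625. 138. 295.]
[637.  73. 174.] [622.  65. 293.]
[631.   2. 170.] [612.  -7. 288.]
[619. -67. 163.] [594. -77. 280.]
[ 600. -135.  155.] [ 570. -145.  270.]
[ 575. -200.  143.] [ 539. -210.  257.]
```

{"name": "step_arm", "arguments": {
  "plan": [
    {"dx":0,"dy":0,"dz":-0.04,"ax":0,"ay":0,"az":0,"gripper":0},
    {"dx":0,"dy":0,"dz":-0.08,"ax":0,"ay":0,"az":0,"gripper":0},
    {"dx":0,"dy":0,"dz":-0.1,"ax":0,"ay":0,"az":0,"gripper":0},
    {"dx":0,"dy":0,"dz":-0.1,"ax":0,"ay":0,"az":0,"gripper":0},
    {"dx":0,"dy":0,"dz":-0.1,"ax":0,"ay":0,"az":0,"gripper":0},
    {"dx":0,"dy":0,"dz":-0.1,"ax":0,"ay":0,"az":0,"gripper":0},
    {"dx":0,"dy":0,"dz":0,"ax":0,"ay":0,"az":0,"gripper":0},
    {"dx":0,"dy":0,"dz":0,"ax":0,"ay":0,"az":0,"gripper":0}
  ]
}}

```text
clock: 7.08
eef_pos: [607.8, 281.8, 293.7]
tool_rot: [-3.14, 0.0, 2.002]
force: [0.4, 0.0, -0.5]
width: 24.6
gripper_force: 59.0
```

{"name": "step_arm", "arguments": {
  "plan": [
    {"dx":-0.118,"dy":-0.029,"dz":-0.002,"ax":-0.014,"ay":0.003,"az":0.033,"gripper":0},
    {"dx":-0.118,"dy":-0.029,"dz":-0.002,"ax":-0.014,"ay":0.003,"az":0.033,"gripper":0},
    {"dx":-0.118,"dy":-0.029,"dz":-0.002,"ax":-0.014,"ay":0.003,"az":0.033,"gripper":0},
    {"dx":-0.118,"dy":-0.029,"dz":-0.002,"ax":-0.014,"ay":0.003,"az":0.033,"gripper":0},
    {"dx":-0.118,"dy":-0.029,"dz":-0.002,"ax":-0.014,"ay":0.003,"az":0.033,"gripper":0},
    {"dx":-0.118,"dy":-0.029,"dz":-0.002,"ax":-0.014,"ay":0.003,"az":0.033,"gripper":0},
    {"dx":-0.118,"dy":-0.029,"dz":-0.002,"ax":-0.014,"ay":0.003,"az":0.033,"gripper":0},
    {"dx":-0.118,"dy":-0.029,"dz":-0.002,"ax":-0.014,"ay":0.003,"az":0.033,"gripper":0},
    {"dx":-0.118,"dy":-0.029,"dz":-0.002,"ax":-0.014,"ay":0.003,"az":0.033,"gripper":0},
    {"dx":-0.118,"dy":-0.029,"dz":-0.002,"ax":-0.014,"ay":0.003,"az":0.033,"gripper":0},
    {"dx":-0.118,"dy":-0.029,"dz":-0.002,"ax":-0.014,"ay":0.003,"az":0.033,"gripper":0},
    {"dx":-0.118,"dy":-0.029,"dz":-0.002,"ax":-0.014,"ay":0.003,"az":0.033,"gripper":0},
    {"dx":-0.118,"dy":-0.029,"dz":-0.002,"ax":-0.014,"ay":0.003,"az":0.033,"gripper":0},
    {"dx":-0.118,"dy":-0.029,"dz":-0.002,"ax":-0.014,"ay":0.003,"az":0.033,"gripper":0},
    {"dx":0,"dy":0,"dz":0,"ax":0,"ay":0,"az":0,"gripper":0},
    {"dx":0,"dy":0,"dz":0,"ax":0,"ay":0,"az":0,"gripper":0},
    {"dx":0,"dy":0,"dz":0,"ax":0,"ay":0,"az":0,"gripper":0},
    {"dx":0,"dy":0,"dz":0,"ax":0,"ay":0,"az":0,"gripper":0}
  ]
}}

```text
clock: 9.32
eef_pos: [538.4, -208.9, 256.8]
tool_rot: [2.881, -0.166, 1.294]
force: [-0.5, 1.3, -1.9]
width: 24.6
gripper_force: 59.1
```

```bash
python3 - <<'E'
from cell import ctrl;from h import *
import pickle
s=ctrl.read_state();im=ctrl.get_image("wrist");pickle.dump((s,im),open("w3.pkl","wb"))
print(s["eef_pos"],s["tool_rot"],abs(s["qd"]).max(),s["qpos"].round(2),s["force"])
cv2.imwrite("pics/w3.png",im["color"][:,:,::-1])
T=pose(s);tip=T[:3,3]+L*T[:3,2];print("tip",tip,"n",-T[:3,2])
sq=np.array([585.5,-196.5,110.])
row(T,at(sq+35*N_,tool(1.25)),1)
Tc=T@im["T_tool_cam"]
for p in (tip,sq,[532.2,-277.7,85.9]):
    c=(np.array(p)-Tc[:3,3])@Tc[:3,:3];print(c[:2]/c[2]*im["fx"]+[im["cx"],im["cy"]])
E
```

```text
[ 538.4219211  -208.87413303  256.82200112] [ 2.88089011 -0.16630197  1.29378948] 0.0050773113518455286 [ 0.71  0.46 -0.39  1.93 -0.03  0.54  0.11] [-0.46012956  1.25513907 -1.85709363]
tip [ 573.39363649 -198.87997925  142.57181069] n [-0.29167402 -0.08335408  0.95287899]
1 x d [-0.002   0.0044 -0.0008] a [-0.0033  0.0029 -0.0008] | mm 1.5 deg 0.4
[320.41100251 203.43531689]
[322.46008814 192.13070378]
[292.18931553 283.30692509]
```

View pics/w3.png

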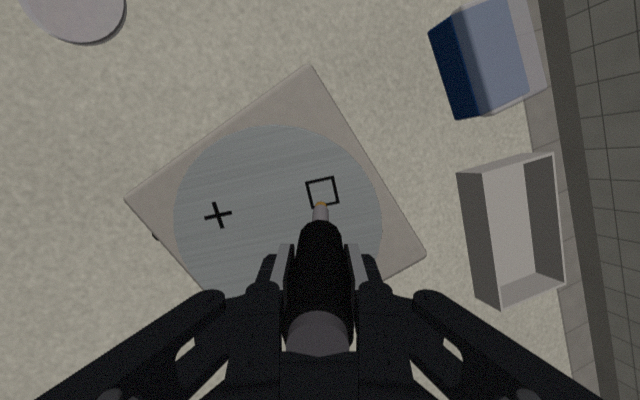

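The probe is held straight. Its tip is at about (320,203) as predicted, and the square's centre is at (322,192), also as predicted. Next I refine the mark, plate normal and held-probe axis from this view.

```bash
cat > near.py <<'E'
from h import *
def near(s,im,guess,half=30):
    T=pose(s)@im["T_tool_cam"];g=cv2.cvtColor(im["color"],cv2.COLOR_RGB2GRAY)
    uv,P=cloud(im,np.ones(g.shape,bool),T)
    q=(np.linalg.norm(P-np.array([537.,-217,94]),axis=1)<92)&(abs((P-[537,-217,94])@N_)<8)&(g[uv[:,1],uv[:,0]]>70)
    c,n,sd=fitplane(P[q]);print("plane n",n.round(4),"slope",np.degrees(np.arccos(n[2])).round(2),"offset from w1 plane",((c-[546.4,-211.3,96.5])@N_).round(2),sd.round(2),q.sum())
    k=(np.array(guess)-T[:3,3])@T[:3,:3];u,v=(k[:2]/k[2]*im["fx"]+[im["cx"],im["cy"]]).astype(int)
    m=np.zeros(g.shape,np.uint8);m[v-half:v+half,u-half:u+half]=1
    # inner hole of the outline, free of anything outside: child contour
    cs,h=cv2.findContours(((g<75)&(m>0)).astype(np.uint8),cv2.RETR_CCOMP,cv2.CHAIN_APPROX_NONE)
    for c_,hh in zip(cs,h[0]):
        a=cv2.contourArea(c_)
        if a>150:
            ce=np.array(cv2.minAreaRect(c_)[0]) ; W=ray_plane(im,c_.reshape(-1,2),T,c,n)
            print("outer" if hh[3]<0 else "inner",a,ce.round(1),ray_plane(im,[ce],T,c,n).round(1),"extent",np.linalg.norm(np.ptp(W,axis=0)).round(1))
    return c,n
E
python3 - <<'E'
import pickle;from near import *
s,im=pickle.load(open("w3.pkl","rb"))
near(s,im,[585.5,-196.5,110.])
# probe in tool frame: stem & handle points
g=cv2.cvtColor(im["color"],cv2.COLOR_RGB2GRAY)
uv,P=cloud(im,np.ones(g.shape,bool),im["T_tool_cam"])
q=(np.hypot(P[:,0],P[:,1])<17)
for lo in range(15,120,10):
    a=P[q&(P[:,2]>=lo)&(P[:,2]<lo+10)]
    if len(a)>3: print(lo,len(a),"x max",np.percentile(a[:,0],90).round(1),"y",np.percentile(a[:,1],[2,50,98]).round(1))
c=im["color"].astype(int);br=(c[...,0]-c[...,2]>35);br[:190]=0;br[230:]=0;v,u=np.nonzero(br);print("brass",len(u),u.min(),u.max(),v.min(),v.max())
E
```

```text
plane n [-0.2972 -0.087   0.9508] slope 18.04 offset from w1 plane -0.04 0.62 19922
outer 216.0 [321.9 192.2] [[ 585.  -196.4  109.9]] extent 40.8
15 449 x max 10.9 y [-14.   -0.9  11.3]
25 323 x max 10.8 y [-12.6  -0.8  10.5]
35 280 x max 10.8 y [-12.4  -1.   11. ]
45 167 x max 10.8 y [-12.3  -0.7  10.8]
65 19 x max 4.1 y [-4.3 -0.6  3.2]
75 82 x max 4.2 y [-6.1 -0.5  5. ]
85 71 x max 4.2 y [-5.9  0.2  5.2]
95 55 x max 4.0 y [-5.7 -0.4  5.5]
105 30 x max 2.8 y [-4.3 -0.4  4.4]
brass 28 315 326 202 205
```

```bash
cat >> h.py <<'E'
def at2(tip,R,off=(-1.5,-0.4,L)): return mk(np.array(tip)-R@np.array(off),R)
SQ=np.array([585.1,-196.4,109.9]);RG=np.array([532.2,-277.7,85.9])
E
python3 - <<'E'
from cell import ctrl;from h import *
T=pose(ctrl.read_state());row(T,at2(SQ+10*N_,tool(1.25)),4)
E
```

```text
4 x d [0.001  0.0012 0.0207] a [-0.0008  0.0008 -0.0002] | mm 6.2 deg 0.1
```

{"name": "step_arm", "arguments": {
  "plan": [
    {"dx":0.001,"dy":0.001,"dz":0.021,"ax":-0.001,"ay":0.001,"az":0,"gripper":0},
    {"dx":0.001,"dy":0.001,"dz":0.021,"ax":-0.001,"ay":0.001,"az":0,"gripper":0},
    {"dx":0.001,"dy":0.001,"dz":0.021,"ax":-0.001,"ay":0.001,"az":0,"gripper":0},
    {"dx":0.001,"dy":0.001,"dz":0.02,"ax":0,"ay":0,"az":0,"gripper":0},
    {"dx":0,"dy":0,"dz":0,"ax":0,"ay":0,"az":0,"gripper":0},
    {"dx":0,"dy":0,"dz":0,"ax":0,"ay":0,"az":0,"gripper":0},
    {"dx":0,"dy":0,"dz":0,"ax":0,"ay":0,"az":0,"gripper":0}
  ]
}}

```text
clock: 10.25
eef_pos: [546.7, -207.3, 233.8]
tool_rot: [2.876, -0.171, 1.293]
force: [-0.3, 0.4, -0.9]
width: 24.5
gripper_force: 59.1
```

```bash
cat > look.py <<'E'
import sys,pickle
from cell import ctrl;from near import *
name,G=sys.argv[1],dict(SQ=SQ,RG=RG)[sys.argv[2]]
s=ctrl.read_state();im=ctrl.get_image("wrist");pickle.dump((s,im),open(name+".pkl","wb"))
T=pose(s);print(s["clock"],s["eef_pos"].round(1),"qd",abs(s["qd"]).max().round(4),"F",s["force"].round(1),"n",(-T[:3,2]).round(4),"tilt err deg",np.degrees(np.arccos(-T[:3,2]@N_)).round(2))
tip=(T@np.array([-1.5,-.4,L,1]))[:3];print("tip est",tip.round(1),"above",((tip-G)@N_).round(1),"lateral tool xy",(T[:3,:3].T@(tip-G))[:2].round(1))
Tc=T@im["T_tool_cam"]
for p in(tip,G):
    k=(p-Tc[:3,3])@Tc[:3,:3];print("px",(k[:2]/k[2]*im["fx"]+[im["cx"],im["cy"]]).round(1))
u,v=(k[:2]/k[2]*im["fx"]+[im["cx"],im["cy"]]).astype(int);u0,v0=u-35,v-25
cv2.imwrite(f"pics/{name}.png",cv2.resize(im["color"][v0:v0+50,u0:u0+70,::-1],None,fx=10,fy=10,interpolation=cv2.INTER_NEAREST));print("crop origin",u0,v0)
near(s,im,G)
E
python3 look.py w4 SQ
```

```text
10.25 [ 546.7 -207.3  233.8] qd 0.0021 F [-0.3  0.4 -0.9] n [-0.2976 -0.0853  0.9509] tilt err deg 0.05
tip est [ 581.6 -198.4  119.4] above 10.2 lateral tool xy [-1.2 -0.1]
px [319.9 205.2]
px [320.  200.2]
crop origin 284 175
plane n [-0.2972 -0.0871  0.9508] slope 18.04 offset from w1 plane -0.04 0.61 21760
outer 239.0 [319.5 224. ] [[ 578.9 -216.6  106.1]] extent 32.6
outer 252.5 [320.1 201.4] [[ 584.9 -197.4  109.7]] extent 42.0
```

View pics/w4.png

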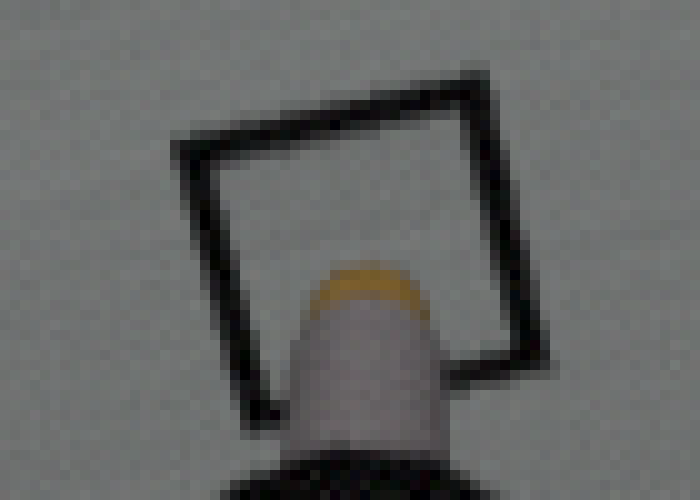

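The tip's brass edge shows at px (321,201) and the square's centre at (320.5,200.2). That leaves about +1.5 mm to make up along tool x. I'll take a force baseline, then press.

```bash
sed -i 's/\[-1.5,-.4,L,1\]/[-1.8,.3,L,1]/' look.py; cat > force.py <<'E'
from cell import ctrl;from h import *
F=[];Z=[]
for i in range(8):
    s=ctrl.read_state();T=pose(s);F.append(T[:3,:3].T@s["force"]);t=(T@np.array([-1.8,.3,L,1]))[:3];Z.append([(t-SQ)@N_,*(T[:3,:3].T@(t-SQ))[:2],*(T[:3,:3].T@(t-RG))[:2],(t-RG)@N_]);ctrl.get_image("wrist")
F=np.array(F);print(s["clock"],"F tool mean",F.mean(0).round(2),"sd",F.std(0).round(2),"free tip: above SQ, lat SQ, lat RG, above RG",np.mean(Z,0).round(2),"tilt err",np.degrees(np.arccos(-T[:3,2]@N_)).round(2))
E
python3 force.py
```

```text
10.65 F tool mean [-0.21 -0.58  1.57] sd [0.42 0.36 0.56] free tip: above SQ, lat SQ, lat RG, above RG [10.18 -1.51  0.48 93.91 30.11 10.24] tilt err 0.05
```

{"name": "step_arm", "arguments": {
  "plan": [
    {"dx":0.005,"dy":-0.001,"dz":0.012,"ax":0,"ay":0,"az":0,"gripper":0},
    {"dx":0,"dy":0,"dz":0.012,"ax":0,"ay":0,"az":0,"gripper":0},
    {"dx":0,"dy":0,"dz":0.012,"ax":0,"ay":0,"az":0,"gripper":0},
    {"dx":0,"dy":0,"dz":0.008,"ax":0,"ay":0,"az":0,"gripper":0},
    {"dx":0,"dy":0,"dz":0,"ax":0,"ay":0,"az":0,"gripper":0},
    {"dx":0,"dy":0,"dz":0,"ax":0,"ay":0,"az":0,"gripper":0},
    {"dx":0,"dy":0,"dz":0,"ax":0,"ay":0,"az":0,"gripper":0}
  ]
}}

```text
clock: 11.58
eef_pos: [550.6, -204.6, 221.3]
tool_rot: [2.876, -0.171, 1.293]
force: [-1.9, 0.0, 1.1]
width: 24.7
gripper_force: 59.3
```

```bash
python3 force.py
```

```text
11.925 F tool mean [ 0.3  -0.83 -1.3 ] sd [0.37 0.42 0.33] free tip: above SQ, lat SQ, lat RG, above RG [-3.100e+00  5.000e-02  4.000e-02  9.547e+01  2.968e+01 -3.040e+00] tilt err 0.04
```

Contact made: 2.9 N, so the tip is about 3.4 mm in. I'll press 2.6 mm more and hold a bit over 2 s.

{"name": "step_arm", "arguments": {
  "plan": [
    {"dx":0,"dy":0,"dz":0.0087,"ax":0,"ay":0,"az":0,"gripper":0},
    {"dx":0,"dy":0,"dz":0,"ax":0,"ay":0,"az":0,"gripper":0},
    {"dx":0,"dy":0,"dz":0,"ax":0,"ay":0,"az":0,"gripper":0},
    {"dx":0,"dy":0,"dz":0,"ax":0,"ay":0,"az":0,"gripper":0}
  ]
}}

```text
clock: 12.48
eef_pos: [551.5, -204.4, 218.7]
tool_rot: [2.876, -0.171, 1.293]
force: [-0.9, -0.1, 2.0]
width: 24.7
gripper_force: 59.3
```

```bash
python3 force.py; python3 look.py w5 SQ
```

```text
12.825 F tool mean [-0.18 -0.68 -2.26] sd [0.45 0.59 0.39] free tip: above SQ, lat SQ, lat RG, above RG [-5.740e+00  3.000e-02  1.200e-01  9.545e+01  2.975e+01 -5.670e+00] tilt err 0.05
12.875 [ 551.5 -204.4  218.7] qd 0.0014 F [-1.7 -0.1  1.8] n [-0.2973 -0.0855  0.9509] tilt err deg 0.04
tip est [ 586.9 -195.9  104.5] above -5.8 lateral tool xy [0.  0.1]
px [320.8 205.5]
px [320.7 207.8]
crop origin 285 182
plane n [-0.2973 -0.087   0.9508] slope 18.05 offset from w1 plane -0.05 0.6 22600
outer 1476.5 [319.5 212.5] [[ 583.2 -199.9  109. ]] extent 57.3
inner 686.0 [320.6 207.8] [[ 585.  -196.3  109.9]] extent 33.7
```

View pics/w5.png

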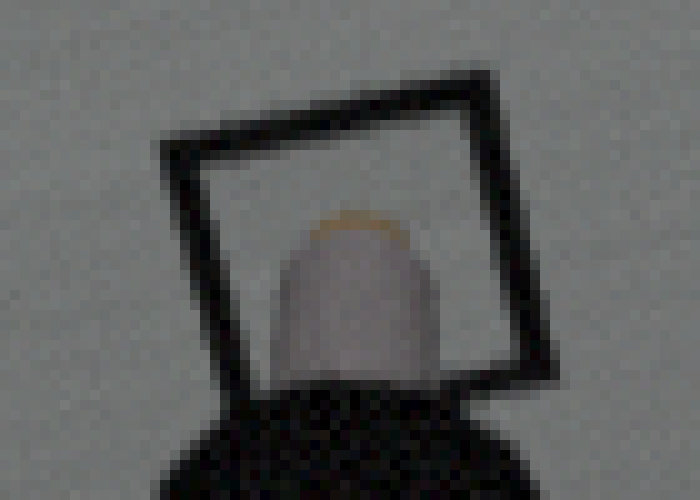

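The tip is centred (px 321 against 320.6) and pressed about 5.7 mm at 3.8 N. Holding.

{"name": "step_arm", "arguments": {
  "plan": [
    {"dx":0,"dy":0,"dz":0,"ax":0,"ay":0,"az":0,"gripper":0},
    {"dx":0,"dy":0,"dz":0,"ax":0,"ay":0,"az":0,"gripper":0},
    {"dx":0,"dy":0,"dz":0,"ax":0,"ay":0,"az":0,"gripper":0},
    {"dx":0,"dy":0,"dz":0,"ax":0,"ay":0,"az":0,"gripper":0},
    {"dx":0,"dy":0,"dz":0,"ax":0,"ay":0,"az":0,"gripper":0},
    {"dx":0,"dy":0,"dz":0,"ax":0,"ay":0,"az":0,"gripper":0},
    {"dx":0,"dy":0,"dz":0,"ax":0,"ay":0,"az":0,"gripper":0},
    {"dx":0,"dy":0,"dz":0,"ax":0,"ay":0,"az":0,"gripper":0},
    {"dx":0,"dy":0,"dz":0,"ax":0,"ay":0,"az":0,"gripper":0},
    {"dx":0,"dy":0,"dz":0,"ax":0,"ay":0,"az":0,"gripper":0},
    {"dx":0,"dy":0,"dz":0,"ax":0,"ay":0,"az":0,"gripper":0},
    {"dx":0,"dy":0,"dz":0,"ax":0,"ay":0,"az":0,"gripper":0},
    {"dx":0,"dy":0,"dz":0,"ax":0,"ay":0,"az":0,"gripper":0},
    {"dx":0,"dy":0,"dz":0,"ax":0,"ay":0,"az":0,"gripper":0},
    {"dx":0,"dy":0,"dz":0,"ax":0,"ay":0,"az":0,"gripper":0},
    {"dx":0,"dy":0,"dz":0,"ax":0,"ay":0,"az":0,"gripper":0},
    {"dx":0,"dy":0,"dz":0,"ax":0,"ay":0,"az":0,"gripper":0},
    {"dx":0,"dy":0,"dz":0,"ax":0,"ay":0,"az":0,"gripper":0}
  ]
}}

```text
clock: 15.18
eef_pos: [551.5, -204.4, 218.7]
tool_rot: [2.876, -0.171, 1.293]
force: [-1.6, -0.4, 2.8]
width: 24.4
gripper_force: 59.3
```

```bash
python3 force.py; python3 - <<'E'
from cell import ctrl;from h import *
o=(-1.8,.3,L);R=tool(1.25);T=pose(ctrl.read_state())
print(ctrl.read_state()["qpos"].round(2))
for yaw in(1.25,1.09):
    A=at2(SQ+24*N_,R,o);row(T,A,3);row(A,at2(RG+20*N_,tool(yaw),o),6)
E
```

```text
15.525 F tool mean [-0.16 -0.62 -2.66] sd [0.4  0.54 0.34] free tip: above SQ, lat SQ, lat RG, above RG [-5.790e+00  5.000e-02  7.000e-02  9.547e+01  2.970e+01 -5.720e+00] tilt err 0.04
[ 0.67  0.52 -0.37  1.95 -0.02  0.45  0.09]
3 x d [-0.0001 -0.0001 -0.0331] a [-0.0001  0.0002 -0.0007] | mm 9.9 deg 0.07
6 x d [-0.053  -0.0166  0.0023] a [-0. -0. -0.] | mm 16.7 deg 0.0
3 x d [-0.0001 -0.0001 -0.0331] a [-0.0001  0.0002 -0.0007] | mm 9.9 deg 0.07
6 x d [-0.054  -0.013   0.0023] a [ 0.     -0.      0.0168] | mm 16.7 deg 1.51
```

{"name": "step_arm", "arguments": {
  "plan": [
    {"dx":0,"dy":0,"dz":-0.033,"ax":0,"ay":0,"az":0,"gripper":0},
    {"dx":0,"dy":0,"dz":-0.033,"ax":0,"ay":0,"az":0,"gripper":0},
    {"dx":0,"dy":0,"dz":-0.033,"ax":0,"ay":0,"az":0,"gripper":0},
    {"dx":0,"dy":0,"dz":0,"ax":0,"ay":0,"az":0,"gripper":0},
    {"dx":-0.053,"dy":-0.0166,"dz":0.002,"ax":0,"ay":0,"az":0,"gripper":0},
    {"dx":-0.053,"dy":-0.0166,"dz":0.002,"ax":0,"ay":0,"az":0,"gripper":0},
    {"dx":-0.053,"dy":-0.0166,"dz":0.002,"ax":0,"ay":0,"az":0,"gripper":0},
    {"dx":-0.053,"dy":-0.0166,"dz":0.002,"ax":0,"ay":0,"az":0,"gripper":0},
    {"dx":-0.053,"dy":-0.0166,"dz":0.002,"ax":0,"ay":0,"az":0,"gripper":0},
    {"dx":-0.053,"dy":-0.0166,"dz":0.002,"ax":0,"ay":0,"az":0,"gripper":0},
    {"dx":0,"dy":0,"dz":0,"ax":0,"ay":0,"az":0,"gripper":0},
    {"dx":0,"dy":0,"dz":0,"ax":0,"ay":0,"az":0,"gripper":0},
    {"dx":0,"dy":0,"dz":0,"ax":0,"ay":0,"az":0,"gripper":0}
  ]
}}

```text
clock: 17.2
eef_pos: [491.1, -287.0, 219.9]
tool_rot: [2.876, -0.171, 1.294]
force: [0.5, -0.1, -1.4]
width: 24.8
gripper_force: 59.2
```

```bash
python3 force.py; python3 look.py w6 RG; python3 - <<'E'
from cell import ctrl;from h import *
s=ctrl.read_state();print(s["qpos"].round(2));row(pose(s),at2(RG+8*N_,tool(1.25),(-1.8,.3,L)),2)
E
```

```text
17.55 F tool mean [-0.07 -0.22  1.24] sd [0.24 0.46 0.39] free tip: above SQ, lat SQ, lat RG, above RG [ 2.043e+01 -9.472e+01 -2.966e+01  6.700e-01  7.000e-02  2.050e+01] tilt err 0.04
17.6 [ 490.6 -287.7  219.6] qd 0.0027 F [-0.3  0.3 -1. ] n [-0.2973 -0.0856  0.951 ] tilt err deg 0.04
tip est [ 526.1 -279.2  105.4] above 20.5 lateral tool xy [ 0.2 -0.1]
px [320.8 205.5]
px [320.7 198.7]
crop origin 285 173
plane n [-0.2973 -0.0872  0.9508] slope 18.05 offset from w1 plane -0.05 0.64 39621
outer 173.0 [319.5 223. ] [[ 525.1 -298.9   81.7]] extent 31.1
outer 177.0 [321.  198.5] [[ 532.5 -277.6   86. ]] extent 37.8
[ 0.92  0.52 -0.44  1.96 -0.04  0.49  0.29]
2 x d [-0.0004  0.0002  0.0208] a [-0.0001  0.0002 -0.001 ] | mm 6.2 deg 0.09
```

View pics/w6.png

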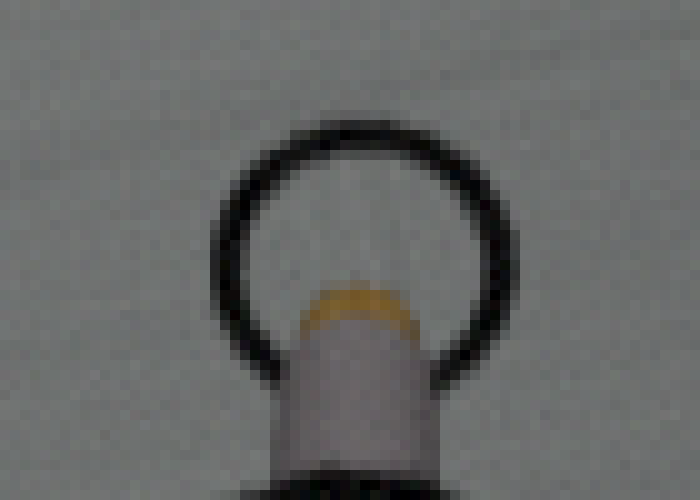

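The ring's centre is at px (321,199). The tip is directly above it, within 0.5 mm sideways. Pressing in two steps.

{"name": "step_arm", "arguments": {
  "plan": [
    {"dx":-0.0013,"dy":0.0013,"dz":0.021,"ax":0,"ay":0,"az":0,"gripper":0},
    {"dx":0,"dy":0,"dz":0.021,"ax":0,"ay":0,"az":0,"gripper":0},
    {"dx":0,"dy":0,"dz":0.015,"ax":0,"ay":0,"az":0,"gripper":0},
    {"dx":0,"dy":0,"dz":0.012,"ax":0,"ay":0,"az":0,"gripper":0},
    {"dx":0,"dy":0,"dz":0.009,"ax":0,"ay":0,"az":0,"gripper":0},
    {"dx":0,"dy":0,"dz":0,"ax":0,"ay":0,"az":0,"gripper":0},
    {"dx":0,"dy":0,"dz":0,"ax":0,"ay":0,"az":0,"gripper":0},
    {"dx":0,"dy":0,"dz":0,"ax":0,"ay":0,"az":0,"gripper":0}
  ]
}}

```text
clock: 18.65
eef_pos: [497.6, -286.2, 197.5]
tool_rot: [2.876, -0.171, 1.293]
force: [-2.6, 0.1, 0.5]
width: 24.7
gripper_force: 59.3
```

```bash
python3 force.py
```

```text
19.0 F tool mean [-0.29 -1.43 -1.36] sd [0.26 0.55 0.24] free tip: above SQ, lat SQ, lat RG, above RG [ -2.93 -95.76 -29.53  -0.33   0.11  -2.86] tilt err 0.05
```

{"name": "step_arm", "arguments": {
  "plan": [
    {"dx":0,"dy":0,"dz":0.0085,"ax":0,"ay":0,"az":0,"gripper":0},
    {"dx":0,"dy":0,"dz":0,"ax":0,"ay":0,"az":0,"gripper":0},
    {"dx":0,"dy":0,"dz":0,"ax":0,"ay":0,"az":0,"gripper":0},
    {"dx":0,"dy":0,"dz":0,"ax":0,"ay":0,"az":0,"gripper":0}
  ]
}}

```text
clock: 19.55
eef_pos: [498.5, -286.0, 194.9]
tool_rot: [2.876, -0.171, 1.293]
force: [-2.2, 0.5, 1.6]
width: 24.7
gripper_force: 59.2
```

```bash
python3 force.py; python3 look.py w7 RG
```

```text
19.9 F tool mean [ 0.05 -1.51 -2.38] sd [0.43 0.4  0.52] free tip: above SQ, lat SQ, lat RG, above RG [ -5.53 -95.76 -29.44  -0.34   0.2   -5.46] tilt err 0.05
19.95 [ 498.5 -286.1  194.9] qd 0.0029 F [-3.1 -0.2  2.2] n [-0.2972 -0.0855  0.951 ] tilt err deg 0.05
tip est [ 533.9 -277.6   80.7] above -5.5 lateral tool xy [-0.4  0.2]
px [320.8 205.5]
px [320.6 207.2]
crop origin 285 182
plane n [-0.2974 -0.0869  0.9508] slope 18.05 offset from w1 plane -0.04 0.63 47394
outer 1290.0 [319.5 214. ] [[ 529.9 -282.9   84.7]] extent 55.8
inner 548.5 [320.5 207.5] [[ 532.1 -277.9   85.9]] extent 31.3
```

View pics/w7.png

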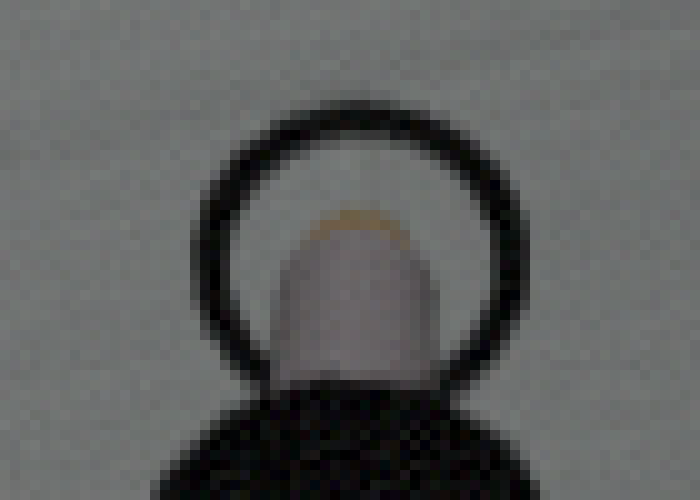

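The tip is at the ring's centre (321 against 320.5 px) at about 3.8 N, so half-way in. I'll hold here for two seconds, then hand in.

{"name": "step_arm", "arguments": {
  "plan": [
    {"dx":0,"dy":0,"dz":0,"ax":0,"ay":0,"az":0,"gripper":0},
    {"dx":0,"dy":0,"dz":0,"ax":0,"ay":0,"az":0,"gripper":0},
    {"dx":0,"dy":0,"dz":0,"ax":0,"ay":0,"az":0,"gripper":0},
    {"dx":0,"dy":0,"dz":0,"ax":0,"ay":0,"az":0,"gripper":0},
    {"dx":0,"dy":0,"dz":0,"ax":0,"ay":0,"az":0,"gripper":0},
    {"dx":0,"dy":0,"dz":0,"ax":0,"ay":0,"az":0,"gripper":0},
    {"dx":0,"dy":0,"dz":0,"ax":0,"ay":0,"az":0,"gripper":0},
    {"dx":0,"dy":0,"dz":0,"ax":0,"ay":0,"az":0,"gripper":0},
    {"dx":0,"dy":0,"dz":0,"ax":0,"ay":0,"az":0,"gripper":0},
    {"dx":0,"dy":0,"dz":0,"ax":0,"ay":0,"az":0,"gripper":0},
    {"dx":0,"dy":0,"dz":0,"ax":0,"ay":0,"az":0,"gripper":0},
    {"dx":0,"dy":0,"dz":0,"ax":0,"ay":0,"az":0,"gripper":0},
    {"dx":0,"dy":0,"dz":0,"ax":0,"ay":0,"az":0,"gripper":0}
  ]
}}

```text
clock: 21.62
eef_pos: [498.5, -286.1, 194.9]
tool_rot: [2.876, -0.171, 1.293]
force: [-1.5, 0.5, 2.7]
width: 24.3
gripper_force: 59.2
```

```bash
python3 -c "
from cell import ctrl;s=ctrl.read_state();print(s['eef_pos'],s['force']);print(ctrl.finish_job())"
```

```text
[ 498.51676449 -286.05982775  194.93649339] [-1.50270023  0.46948452  2.73724689]
the job is handed in; nothing more can be done
None
```

Job handed in at about 21.6 s: the probe was held over 2 s at the square's centre, then left gripped on the ring's centre, square to the plate with the spring tip about half-way in (about 3.8 N) at both marks.

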